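# Open the lamp house of a bench photometer

### The job

The photometer's lamp is due for changing. Free the black bayonet cover of the lamp house: press it down against its spring until you feel it bottom, bearing on it no harder than that needs, keep it down and give it a quarter turn anticlockwise until its lugs are out from under the claws. Then lift it off and set it down gently, right way up with its grip rib on top, inside the steel tray, leaving the other things on the desk where they are.

Things in the scene. Friction and masses are not known exactly. Their poses are not given: they have to be found in the camera images.
- cover_rib (a point): Centre of the grip rib of the loose black plastic cover (about 140 g). The rib: 64 mm long along x, 12 mm wide along y, 24 mm high along z, on the flat top of a round boss of 72 mm diameter, 22 mm thick. The boss's top lies 12 mm below this point. This frame's z is the cover's axis; set down, the cover stands on its underside, 55 mm below this point.
- cover_lug (a point): Outer end, on the underside, of one of the cover's two lugs: 24 mm wide, 4 mm thick, sticking out to 50 mm from the axis at both ends of the rib. They lie on a flange of 80 mm diameter, 4 mm thick, under the boss, its underside 38 mm below the rib's centre. Under the flange is a round spigot of 54 mm diameter, 17 mm long, on which the cover stands when off.
- lamphouse: Lamp house: fixed aluminium collar of 116 mm diameter on the photometer's deck; origin on its axis at deck level, z up; bore 57 mm for the cover's spigot. The start is locked: cover's x along this x, rib centre 70 mm above this origin, held up against the claws by a spring in the bore with 7 N (8.6 N when pushed 4 mm down, 11.2 N at 10.5 mm). Let up once free, the cover rises 5 mm above its locked height.
- claw (a point): Middle of the underside of one of two opposite claws that hold the lugs down (36 mm above the lamp house's origin; tops at 44 mm; 42 to 58 mm from the axis). A lip under the claw blocks the lug until the cover is down 2 to 8.5 mm (set differently on each instrument; to be felt); 2 mm lower it sits hard on the rim, fully down. Rim and lips must not take over 35 N besides the spring.
- end_stop (a point): One of two end stops on the rim, top 46 mm above the lamp house's origin. Held down, the cover turns anticlockwise seen from above; past 75 degrees from locked its lugs are out from under the claws, at about 90 degrees they meet these stops. Let up part way, it just rests under the claws and can be gripped afresh and turned on.
- photometer: Bench photometer, fixed, white plastic, 290 x 300 mm on the desk, its keypad and screen side towards this frame's -x; origin under its middle on the desk. The flat top deck, 120 mm above the desk, runs from 50 mm on the -x side of the origin to the back; in front of it the keypad slopes down. The lamp house stands on the deck, 45 mm towards +x and 50 mm towards +y of the origin. A low grey cuvette lid on the deck, on the -y side, is 14 mm high.
- tray: Shallow stainless steel tray, fixed, 170 mm along its x, 190 mm along its y, 20 mm high, walls and floor 3 mm thick; origin at the centre of its underside.
- tube_rack: White rack with capped blood tubes, 75 x 120 mm, 90 mm high, loose; origin at the centre of its underside. To be left alone.
- phone: Black mobile phone lying flat, 150 x 73 x 9 mm, loose; origin at the centre of its underside. To be left alone.
- lamp_carton: Small cardboard carton of the new lamp, 55 x 55 mm, 75 mm high, loose; origin at the centre of its underside. To be left alone.
Mind the look-alikes: they are no part of the job. There is more than one size of the part that bears cover_rib; the job needs the largest.

How it is judged:
By the outcome, as a careful person would: the job done as asked, in the order asked, and still so for the second after the job is handed in, with the robot touching nothing.
It also fails if it takes over 51 s, if anything falls off the work surface, if the arm or the gripper's body presses on something with over 40 N, if the wrist force passes 120 N, or if a joint passes its speed limit or range.

### The arm

A 6-joint arm with a two-finger parallel gripper is mounted at the origin on the work surface. World frame = base frame: x ahead of the robot, y to its left, z up, the work surface at z = 0. Lengths are in m, angles in rad, forces in N, time in s.
With the tool pointing down it reaches from about 0.375 to 0.925 m from the base axis. Payload 5.7 kg.
Tool frame: the origin (TCP) lies between the finger pads; the fingertips stand 17 mm ahead of it and the grasp point (between the pads) lies 2 mm behind it; z points along the fingers, y is the direction in which the jaws open and shut (so a half turn about z gives the same grasp; the last joint's range is limited). The gripper opens to 85 mm and grips with 20 to 120 N. Pads are 22 mm wide; open, the fingers measure 114 mm over their backs; the gripper's body (76 mm by 85 mm) begins 54 mm behind the grasp point. The pads swing forward as they close: fully open they stand 13 mm farther back than shut.
Start: joints at [-1.392, 0.359, 1.51, -0, 1.272, -0.115], TCP at [0.174, -0.574, 0.248] pointing down, gripper open.
Joint ranges: [-2.97, 2.97], [-1.01, 2.36], [0.21, 2.38], [-0.96, 4.11], [0.2, 2.71], [-2.98, 2.98]. Speed limits (rad/s): [2.39, 2.39, 3.14, 3.14, 3.14, 3.14].

### API

Orientations are given as a rotation vector (axis times angle).
In Python, from plant import robot gives the robot as it stands.
- The arm moves only by the tool servo_tool, never from a script. Its arguments are lists of equal length, an entry for each row: "linear": the shift along the world's x, y, z in mm, a list of three; "twist": the turn about the world's z in degrees; "fingers": the opening, from 0 (shut) to 1 (fully open). In form: {"linear": [[x, y, z], ...], "twist": [twist, ...], "fingers": [fingers, ...]}. A call has 1 to 5 rows; each row is the pose to reach, as a shift and turn from the pose commanded when the call began; what a row does not reach only later rows make up. A row lasts 1/12 s, in which the tool goes at most 41.7 mm and 7.16 degrees, less where a joint would pass 70% of its speed; a pose out of reach is approached as far as the arm can. A call with a gripper value outside its range is refused whole. The fingers move at their own pace and stop on an object; "force" is the grip in N (left out, the last holds). Time passes only in rows, so rows that repeat a pose let the fingers close. It gives the time, the measured TCP pose, the force and the opening at its end, in the units of the state.
- robot.get_state(): the state, without advancing time (a new reading comes with each control period).
- robot.capture(name): name is "side" or "top" or "wrist"; returns a dict with "img" (400x640x3 uint8, red, green, blue), "intrinsics" (3x3 intrinsics, pixels), "world_to_cam" (4x4, takes a point from world to camera coordinates); the wrist camera has in their place "mount" (4x4, takes a point from camera to tool coordinates, whose origin is the TCP and whose axes are the flange's). Camera axes: x right, y down, z forward; pixel columns grow to the right and rows downward; lengths in m; the calibration is good to about 2 mm. A picture is of the moment at which its call begins: read the wrist's pose just before it. There is no depth.
- robot.job_done(): hands the job in, once; it reports no verdict.
The state is a dict: "time_s": time; "joint_pos": joint angles; "joint_velocities": joint speeds; "effort": joint torques, N m; "tcp_pos": TCP position; "tcp_rot": TCP orientation; "wrist_force": force on the tool from outside, world axes, zero at the start; "moment": the same for the moment, N m; "width": opening from 0.0 (shut) to 1.0 (fully open).
Only numpy, scipy, OpenCV 4.12 (cv2) and the standard library are available. Lean on these libraries where they do the work, as an engineer would, in place of code of your own. Each camera call takes 0.05 s, during which the arm holds its last target. There are 200 camera calls.

## Working session

There is one attempt and no reset: what is moved stays moved. The work goes in short steps, Python scripts to look and compute and a tool call to move; the robot and the scene stay as the last step left them, time stands still between calls to the robot, and variables do not carry over. Pictures are saved under pics/ and viewed, on a budget of 10 in all, crops included, one or two more only if the job needs it, and the job is handed in when it is done.

Besides the shell and the picture viewer there is one more tool, called after "Call:" as name(argument=value, ...), one argument or row to a line, values as JSON. servo_tool: Moves the arm, as the interface text tells. Its arguments: {"type":"object","properties":{"linear":{"type":"array","items":{"type":"array","items":{"type":"number"}}},"twist":{"type":"array","items":{"type":"number"}},"fingers":{"type":"array","items":{"type":"number"}},"force":{"type":"number"}},"required":["linear","twist","fingers"]}

```bash
ls; mkdir -p pics
cat > h.py <<'E'
import numpy as np,cv2
from plant import robot
def grab(n,name):
    st=robot.get_state(); c=robot.capture(n)
    cv2.imwrite(f'pics/{name}.png',cv2.cvtColor(c['img'],cv2.COLOR_RGB2BGR))
    K=np.array(c['intrinsics'])
    if n=='wrist':
        T=np.eye(4);T[:3,:3]=cv2.Rodrigues(np.array(st['tcp_rot'],float))[0];T[:3,3]=st['tcp_pos']
        cw=T@np.array(c['mount'])
    else: cw=np.linalg.inv(np.array(c['world_to_cam']))
    np.savez(f'pics/{name}.npz',K=K,cw=cw); return c['img']
def load(name):
    d=np.load(f'pics/{name}.npz'); return cv2.imread(f'pics/{name}.png'),d['K'],d['cw']
def ray(name,u,v,z):
    _,K,cw=load(name); d=cw[:3,:3]@np.linalg.solve(K,[u,v,1.]); o=cw[:3,3]
    return o+d*(z-o[2])/d[2]
def proj(name,p):
    _,K,cw=load(name); q=K@(np.linalg.inv(cw)@np.r_[p,1])[:3]; return q[:2]/q[2]
E
python3 - <<'E'
from h import *
print(robot.get_state())
a=grab('top','top0');b=grab('side','side0')
for n in('top0','side0'): print(load(n)[2].round(3))
E
```

```text
pics
{'time_s': 0.0, 'joint_pos': array([-1.39206363e+00,  3.59498832e-01,  1.51144617e+00, -1.99307080e-05,
        1.27247804e+00, -1.15106561e-01]), 'joint_velocities': array([ 0.00016028, -0.00087786,  0.00119512, -0.00162163, -0.00148539,
        0.00121633]), 'effort': array([ 1.23469308e-03, -5.27619624e+01, -2.78618038e+01, -4.23288020e-05,
        1.34797199e-02,  8.01913245e-06]), 'tcp_pos': array([ 0.1736437 , -0.57364608,  0.24745199]), 'tcp_rot': array([-3.10593687e+00, -4.59644311e-01,  1.21282368e-04]), 'wrist_force': array([3.40460529e-04, 3.17039623e-02, 1.17943874e+00]), 'moment': array([-0.00048427, -0.03487174, -0.01516848]), 'width': 1.0016837435721029}
[[ 0.016 -0.986  0.164  0.352]
 [-1.    -0.015  0.007 -0.009]
 [-0.005 -0.164 -0.986  1.652]
 [ 0.     0.     0.     1.   ]]
[[ 0.864 -0.337  0.374  0.284]
 [-0.503 -0.587  0.634 -0.547]
 [ 0.006 -0.736 -0.677  0.723]
 [ 0.     0.     0.     1.   ]]
```

View pics/top0.png

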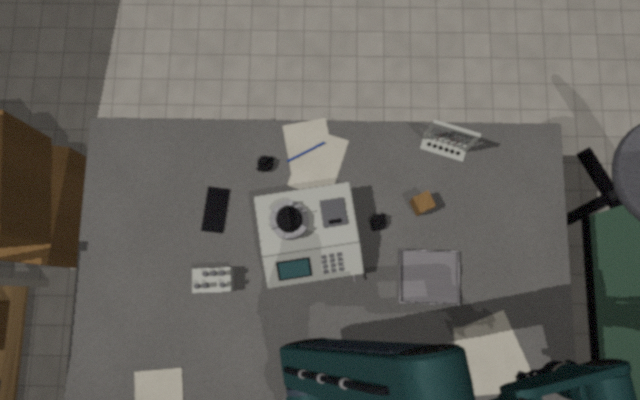

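View pics/side0.png

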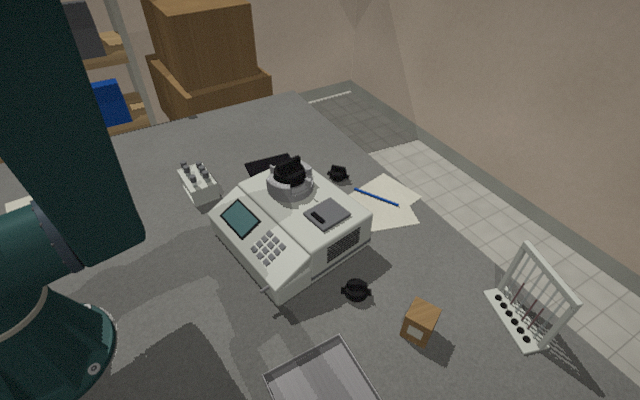

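The two pictures show three black knobbed covers. In the top view they are at (291,218) on the lamp house, (265,163) on the desk behind it and (378,222) on the desk to the right. I choose the one at (291,218), which sits in the collar and is the largest. The tray is at about (430,277), the phone at (216,210), the rack at (212,280) and the carton at (423,203).

Run:
```python
from h import *
print('cover top', ray('top0',291,217,.19), 'side', ray('side0',290,168,.19))
for z,ps in((.12,[(254,197),(349,183)]),(.02,[(401,250),(460,250),(462,304),(400,304)]),(.0,[(430,277)]),(.075,[(423,200)])):
    for p in ps: print(z,p,ray('top0',*p,z).round(3))
for n in('top0','side0'):
    img=load(n)[0]; u,v=(291,218) if n=='top0' else (290,172)
    print(n,img[v-3:v+3:3,u-3:u+3:3].tolist())
img=load('top0')[0]; s=load('side0')[0]
a=cv2.resize(img[180:260,240:400],(800,400),interpolation=3)
b=cv2.resize(s[140:220,230:390],(800,400),interpolation=3)[:,:]
c=np.vstack([cv2.resize(a,(600,300)),cv2.resize(b,(600,300))])
cv2.imwrite('pics/crop0.png',cv2.convertScaleAbs(c,alpha=1.8,beta=20))
```

```text
cover top [0.5847144  0.09181393 0.19      ] side [0.5795717  0.08566855 0.19      ]
0.12 (254, 197) [0.656 0.212 0.12 ]
0.12 (349, 183) [ 0.705 -0.08   0.12 ]
0.02 (401, 250) [ 0.51  -0.253  0.02 ]
0.02 (460, 250) [ 0.513 -0.442  0.02 ]
0.02 (462, 304) [ 0.342 -0.444  0.02 ]
0.02 (400, 304) [ 0.339 -0.248  0.02 ]
0.0 (430, 277) [ 0.426 -0.349  0.   ]
0.075 (423, 200) [ 0.664 -0.316  0.075]
top0 [[[31, 28, 29], [20, 17, 10]], [[35, 36, 36], [21, 14, 17]]]
side0 [[[19, 16, 13], [16, 8, 17]], [[26, 24, 25], [14, 18, 14]]]
```

View pics/crop0.png

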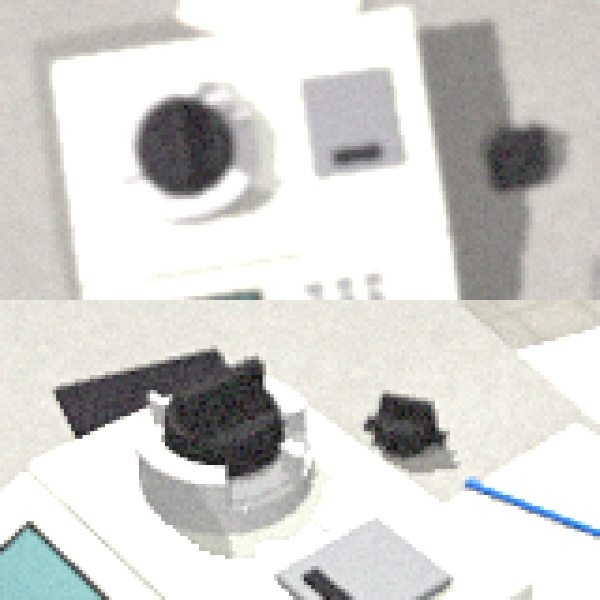

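The crop confirms it: the cover in the collar is clearly bigger than the loose ones. Its top centre is near (0.582, 0.089), and the tray centre is near (0.426, -0.347). I'm moving above the cover to look from close up.

Call:
servo_tool(
  linear=[
    [20,35,15],
    [40,70,30],
    [60,105,45],
    [80,140,60],
    [100,175,75],
  ],
  twist=[0,0,0,0,0],
  fingers=[1,1,1,1,1],
)

```text
time_s: 0.52
tcp_pos: [0.2709, -0.4028, 0.3211]
tcp_rot: [-3.107, -0.459, 0.0]
wrist_force: [1.6, -0.5, -0.0]
width: 0.996
```

Call:
servo_tool(
  linear=[
    [20,35,8],
    [40,70,16],
    [60,105,24],
    [80,140,32],
    [100,175,40],
  ],
  twist=[0,0,0,0,0],
  fingers=[1,1,1,1,1],
)

```text
time_s: 0.93
tcp_pos: [0.3708, -0.2277, 0.3612]
tcp_rot: [-3.108, -0.459, 0.0]
wrist_force: [1.0, -0.6, -0.1]
width: 0.999
```

Call:
servo_tool(
  linear=[
    [20,34,0],
    [40,68,0],
    [60,102,0],
    [80,136,0],
    [100,170,0],
  ],
  twist=[0,0,0,0,0],
  fingers=[1,1,1,1,1],
)

```text
time_s: 1.35
tcp_pos: [0.4709, -0.0577, 0.3608]
tcp_rot: [-3.108, -0.46, 0.0]
wrist_force: [0.6, -1.0, -0.1]
width: 0.998
```

Call:
servo_tool(
  linear=[
    [20,34,0],
    [40,68,0],
    [60,102,0],
    [80,140,0],
    [80,140,0],
  ],
  twist=[0,0,0,0,0],
  fingers=[1,1,1,1,1],
)

```text
time_s: 1.77
tcp_pos: [0.553, 0.0862, 0.3602]
tcp_rot: [-3.103, -0.467, -0.002]
wrist_force: [0.5, -0.4, 0.2]
width: 1.0
```

Run:
```python
from h import *
i=grab('wrist','w1'); st=robot.get_state(); print(st['tcp_pos'],st['tcp_rot'],st['joint_pos'])
print(load('w1')[2].round(3), proj('w1',[.582,.089,.202]))
```

```text
[0.55160809 0.08359173 0.36004259] [-3.10543555e+00 -4.66979750e-01  9.03658304e-04] [2.58373947e-02 2.16040145e-01 1.43749802e+00 1.16583827e-03
 1.48877860e+00 1.29802451e+00]
[[ 0.295 -0.917 -0.27   0.622]
 [-0.955 -0.284 -0.08   0.108]
 [-0.003  0.282 -0.96   0.485]
 [ 0.     0.     0.     1.   ]] [329.26018456 160.29263772]
```

View pics/w1.png

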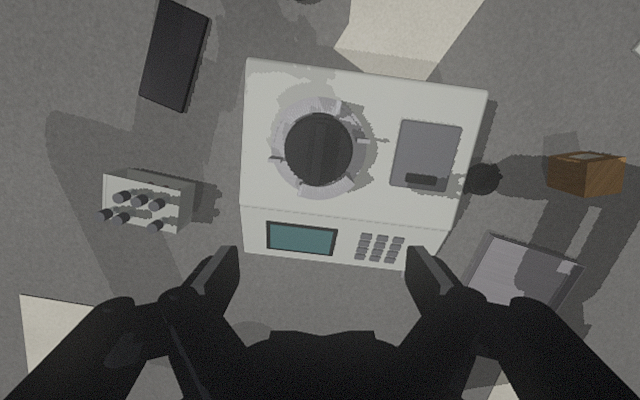

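Close up, the cover is at about (319,149) in the collar. Claws or stops show at (340,108), (275,158) and (362,140). The rib is too dark to make out, so I'll stretch the contrast.

Run:
```python
from h import *
im=load('w1')[0][85:215,250:390]
im=cv2.bilateralFilter(im,5,12,3)
L=np.clip((im.astype(float)/255)**.45*1.3*255-20,0,255)
d=im.max(2,keepdims=True).astype(float); L2=np.clip((d-10)*7,0,255).repeat(3,2)
a=[cv2.resize(x.astype(np.uint8),(400,371),interpolation=3) for x in(L,L2)]
cv2.imwrite('pics/crop1.png',np.hstack(a))
m=(load('w1')[0].max(2)<60).astype(np.uint8); m=cv2.morphologyEx(m,cv2.MORPH_OPEN,np.ones((5,5)))
n,l,s,c=cv2.connectedComponentsWithStats(m)
for k in range(1,n): 
  if s[k][4]>200: print(s[k],c[k])
k=l[149,319]; cs=cv2.findContours((l==k).astype(np.uint8),0,1)[0][0]
e=cv2.fitEllipse(cs); print(e, ray('w1',*e[0],.19), ray('w1',*e[0],.178))
```

```text
[ 147    0   62  105 4055] [176.62219482  46.15117139]
[464 164  37  31 897] [482.05016722 178.69342252]
[    6   246   633   154 47413] [321.89251893 349.97192753]
((487.4288330078125, 382.317138671875), (45.09001541137695, 56.689178466796875), 106.13449096679688) [ 0.35821235 -0.20490287  0.19      ] [ 0.34747696 -0.21765542  0.178     ]
```

View pics/crop1.png

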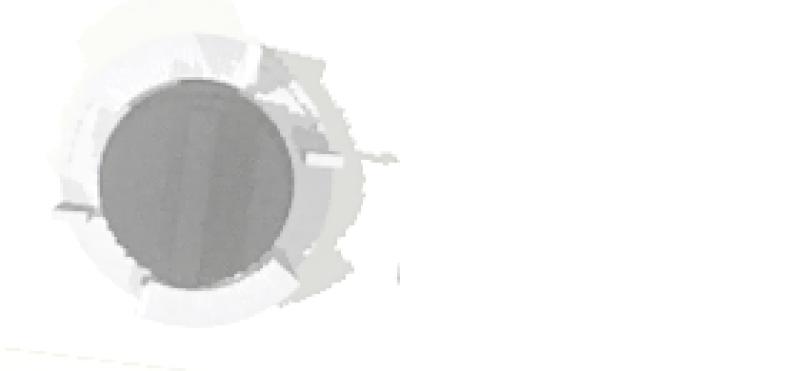

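The rib runs nearly vertically, between about (318,113) and (318,185) in the full image. I need one better-stretched crop, plus a numeric fit.

Run:
```python
from h import *
g=cv2.cvtColor(load('w1')[0],cv2.COLOR_BGR2GRAY)
print(g[125:180:18,280:360:4])
c=cv2.GaussianBlur(g,(3,3),0)[95:205,260:380].astype(float)
disk=c[30:80,35:85]; lo,hi=np.percentile(disk,[1,99]); print(lo,hi)
o=np.clip((c-lo+3)/(hi-lo+6)*255,0,255).astype(np.uint8)
cv2.imwrite('pics/crop2.png',cv2.resize(o,(600,550),interpolation=2))
m=(g<hi+15).astype(np.uint8); m=cv2.morphologyEx(m,cv2.MORPH_OPEN,np.ones((5,5)))
n,l,s,ct=cv2.connectedComponentsWithStats(m); k=l[149,319]; print(k,s[k],ct[k])
cs=max(cv2.findContours((l==k).astype(np.uint8),0,1)[0],key=len); e=cv2.fitEllipse(cs);print(e,ray('w1',*e[0],.178))
```

```text
[[163 153 146 136  61  69  66  69  62  64  66  63  54  56  58  58 100 114
  113 128]
 [161 114  68  68  67  63  68  62  61  61  64  54  61  56  56  61  65  62
   91 110]
 [118 153  63  68  68  62  60  65  62  66  66  57  59  60  56  60  63  58
  115 110]
 [179 164 160 160 146 132  66  66  62  69  53  60  61  55  74  85 158 158
   98 129]]
56.0 68.0
4 [ 285  113   68   73 3815] [318.30799476 148.80812582]
((318.31280517578125, 148.8051300048828), (66.5193099975586, 71.29074096679688), 2.5577125549316406) [0.58696741 0.10238764 0.178     ]
```

View pics/crop2.png

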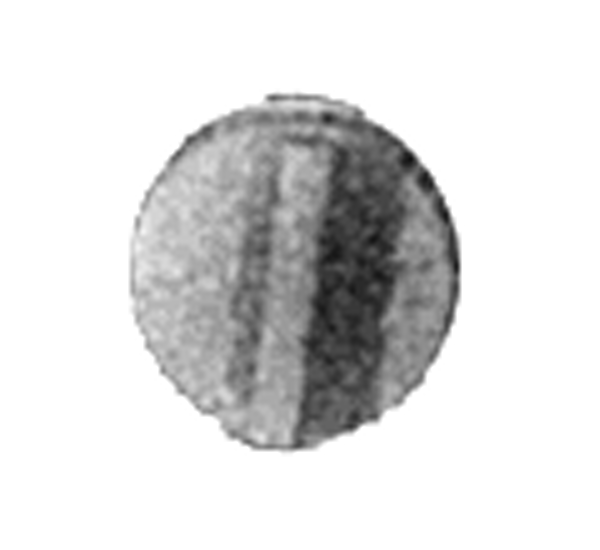

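The stretched crop shows the rib top as a band from (321,124) to (314,183) in full-image pixels.

Run:
```python
from h import *
a=ray('w1',321,124,.202);b=ray('w1',314.4,183,.202);d=a-b
print(a,b,(a+b)/2,np.linalg.norm(d),np.degrees(np.arctan2(d[1],d[0])))
for p in[(280,145),(332,145),(245,440),(298,440)]: print(ray('w1',260+p[0]/5,95+p[1]/5,.202))
# top-view boss circle and side
for n,uv in(('top0',(291,218)),('side0',(290,172))):
    im=load(n)[0].max(2); m=(im<60).astype(np.uint8); l,s,c=cv2.connectedComponentsWithStats(m)[1:]; k=l[uv[1],uv[0]]; print(n,s[k],c[k],ray(n,*c[k],.18))
# deck corners in wrist view
P=[ray('w1',*p,.12) for p in((247,58),(488,90))]; print(P,np.degrees(np.arctan2(*(P[0]-P[1])[[1,0]]))-90)
T=[(491,233),(583,266)]; print([ray('w1',*p,.02) for p in T])
```

```text
[0.61324768 0.10730401 0.202     ] [0.55518281 0.09650875 0.202     ] [0.58421525 0.10190638 0.202     ] 0.059059855620116085 10.532020414807981
[0.61181715 0.11193197 0.202     ]
[0.61479247 0.1023064  0.202     ]
[0.55354062 0.10180857 0.202     ]
[0.55676398 0.09140588 0.202     ]
top0 [277 206  25  26 495] [288.96767677 218.68484848] [0.58121229 0.09833128 0.18      ]
side0 [ 245  154   61   34 1145] [280.2419214  168.83842795] [0.56340707 0.10618637 0.18      ]
[array([0.65687756, 0.21232688, 0.12      ]), array([ 0.70835157, -0.07395915,  0.12      ])] 10.19283152726068
[array([ 0.51789151, -0.236882  ,  0.02      ]), array([ 0.50852447, -0.42808787,  0.02      ])]
```

The rib centre is near (0.585, 0.101) with yaw 10.4°, and the photometer yaw of 10.2° agrees. I'm going down part way to check from near.

Call:
servo_tool(
  linear=[
    [10,5,-25],
    [20,10,-50],
    [31,15,-75],
    [31,15,-90],
    [31,15,-90],
  ],
  twist=[-3,-6.7,-6.7,-6.7,-6.7],
  fingers=[1,1,1,1,1],
)

```text
time_s: 2.23
tcp_pos: [0.5788, 0.0941, 0.2667]
tcp_rot: [3.129, 0.276, -0.013]
wrist_force: [-0.7, -0.1, -0.4]
width: 1.002
```

Run:
```python
from h import *
i=grab('wrist','w2'); st=robot.get_state(); print(st['tcp_pos'],st['tcp_rot'],st['wrist_force'])
u,v=proj('w2',[.585,.101,.202]); print(u,v)
g=cv2.GaussianBlur(cv2.cvtColor(load('w2')[0],cv2.COLOR_BGR2GRAY),(3,3),0)
u,v=int(u),int(v)
c=g[max(v-110,0):v+110,u-120:u+120].astype(float); print('org',u-120,max(v-110,0),c.shape)
cv2.imwrite('pics/crop3.png',cv2.resize(np.clip((c-45)*7,0,255).astype(np.uint8),None,fx=2.5,fy=2.5))
```

```text
[0.57965021 0.09411375 0.26891294] [ 3.12928134  0.27632741 -0.00851549] [-0.42184823  0.33702282  0.17485686]
315.2322998377068 209.40665322697313
org 195 99 (220, 240)
```

View pics/crop3.png

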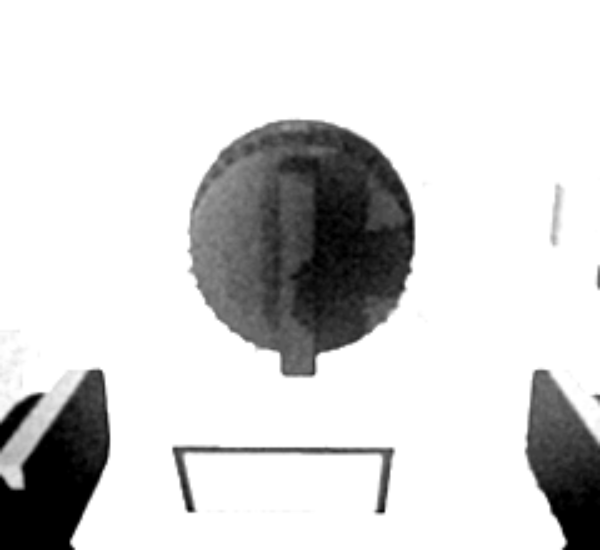

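The near view shows the rib top clearly, with ends at crop (297,172) and (299,375). The open fingers straddle it.

Run:
```python
from h import *
f=lambda x,y,z:ray('w2',195+x/2.5,99+y/2.5,z)
a=f(297.5,172,.202);b=f(299,375,.202);d=a-b
print(a,b,(a+b)/2,np.linalg.norm(d),np.degrees(np.arctan2(d[1],d[0])))
st=robot.get_state();r=cv2.Rodrigues(st['tcp_rot'])[0];print(st['tcp_pos'],np.degrees(np.arctan2(r[1,0],r[0,0])),r[:,2],st['joint_pos'],st['joint_velocities'])
# finger inner edges at tip height
print(f(104,371,.2689-.004),f(533,371,.2689-.004))
```

```text
[0.61418299 0.10687177 0.202     ] [0.55441834 0.09620605 0.202     ] [0.58430066 0.10153891 0.202     ] 0.060708909272571256 10.118598033009848
[0.57965021 0.09411375 0.26891294] 10.092745623859713 [-5.38948395e-03 -5.99471361e-04 -9.99985297e-01] [ 4.35812755e-02  3.25632378e-01  1.50767496e+00 -3.76469993e-04
  1.31369585e+00  1.43832363e+00] [-0.00058163 -0.03506756 -0.04888691  0.00095203  0.01675491  0.00155988]
[0.580655   0.13796368 0.2649    ] [0.59555157 0.05504196 0.2649    ]
```

Call:
servo_tool(
  linear=[
    [3,4,-15],
    [6,7.5,-35],
    [6,7.5,-52],
    [6,7.5,-60],
    [6,7.5,-60],
  ],
  twist=[0,0,0,0,0],
  fingers=[1,1,1,1,1],
)

```text
time_s: 2.7
tcp_pos: [0.5865, 0.102, 0.2103]
tcp_rot: [3.129, 0.277, -0.004]
wrist_force: [-0.3, 0.3, 0.1]
width: 1.001
```

Run:
```python
from h import *
st=robot.get_state();r=cv2.Rodrigues(st['tcp_rot'])[0];print(st['tcp_pos'],np.degrees(np.arctan2(r[1,0],r[0,0])),st['wrist_force'])
```

```text
[0.5865036  0.10202666 0.21030665] 10.103314597183209 [-0.28972309  0.34632138  0.11085233]
```

Call:
servo_tool(
  linear=[
    [-1,0,-7],
    [-1,0,-12],
    [-1,0,-12],
    [-1,0,-12],
    [-1,0,-12],
  ],
  twist=[0,0,0,0,0],
  fingers=[1,1,0.5,0.05,0.05],
  force=60,
)

```text
time_s: 3.12
tcp_pos: [0.587, 0.1027, 0.1995]
tcp_rot: [-3.129, -0.277, -0.001]
wrist_force: [-0.3, -0.2, -1.2]
width: 0.602
```

Call:
servo_tool(
  linear=[
    [0,0,0],
    [0,0,0],
    [0,0,0],
    [0,0,0],
    [0,0,0],
  ],
  twist=[0,0,0,0,0],
  fingers=[0.02,0.02,0.02,0.02,0.02],
  force=60,
)

```text
time_s: 3.53
tcp_pos: [0.5869, 0.1026, 0.1994]
tcp_rot: [3.129, 0.278, 0.001]
wrist_force: [-0.7, -1.6, 3.5]
width: 0.123
```

Call:
servo_tool(
  linear=[
    [0,0,0],
    [0,0,0],
    [0,0,-0.5],
    [0,0,-1],
    [0,0,-1],
  ],
  twist=[0,0,0,0,0],
  fingers=[0.02,0.02,0.02,0.02,0.02],
)

```text
time_s: 3.95
tcp_pos: [0.5869, 0.1027, 0.1983]
tcp_rot: [3.129, 0.277, 0.001]
wrist_force: [-0.5, -2.1, 5.3]
width: 0.122
```

Call:
servo_tool(
  linear=[
    [0,0,-0.5],
    [0,0,-1],
    [0,0,-1.5],
    [0,0,-2],
    [0,0,-2],
  ],
  twist=[0,0,0,0,0],
  fingers=[0.02,0.02,0.02,0.02,0.02],
)

```text
time_s: 4.37
tcp_pos: [0.5869, 0.1026, 0.1963]
tcp_rot: [3.129, 0.277, 0.001]
wrist_force: [-0.4, -2.1, 6.1]
width: 0.125
```

Call:
servo_tool(
  linear=[
    [0,0,-0.5],
    [0,0,-1],
    [0,0,-1.5],
    [0,0,-1.5],
    [0,0,-1.5],
  ],
  twist=[0,0,0,0,0],
  fingers=[0.02,0.02,0.02,0.02,0.02],
)

```text
time_s: 4.78
tcp_pos: [0.5869, 0.1026, 0.195]
tcp_rot: [3.129, 0.278, 0.001]
wrist_force: [-1.5, -0.9, 6.8]
width: 0.122
```

Call:
servo_tool(
  linear=[
    [0,0,-0.3],
    [0,0,-0.6],
    [0,0,-1],
    [0,0,-1],
    [0,0,-1],
  ],
  twist=[0,0,0,0,0],
  fingers=[0.02,0.02,0.02,0.02,0.02],
)

```text
time_s: 5.2
tcp_pos: [0.5869, 0.1026, 0.1941]
tcp_rot: [3.129, 0.277, 0.001]
wrist_force: [-1.1, -2.3, 6.9]
width: 0.122
```

Call:
servo_tool(
  linear=[
    [0,0,-0.3],
    [0,0,-0.6],
    [0,0,-1],
    [0,0,-1],
    [0,0,-1],
  ],
  twist=[0,0,0,0,0],
  fingers=[0.02,0.02,0.02,0.02,0.02],
)

```text
time_s: 5.62
tcp_pos: [0.5869, 0.1026, 0.1931]
tcp_rot: [3.129, 0.277, 0.001]
wrist_force: [-1.1, -1.4, 8.3]
width: 0.128
```

Call:
servo_tool(
  linear=[
    [0,0,-0.3],
    [0,0,-0.5],
    [0,0,-0.5],
    [0,0,-0.5],
  ],
  twist=[0,0,0,0],
  fingers=[0.02,0.02,0.02,0.02],
)

```text
time_s: 5.95
tcp_pos: [0.587, 0.1026, 0.1927]
tcp_rot: [3.129, 0.278, 0.002]
wrist_force: [-2.3, -1.2, 7.9]
width: 0.122
```

Call:
servo_tool(
  linear=[
    [0,0,-0.3],
    [0,0,-0.5],
    [0,0,-0.5],
    [0,0,-0.5],
  ],
  twist=[0,0,0,0],
  fingers=[0.02,0.02,0.02,0.02],
)

```text
time_s: 6.28
tcp_pos: [0.587, 0.1026, 0.1926]
tcp_rot: [3.129, 0.278, 0.002]
wrist_force: [-2.6, -2.0, 9.9]
width: 0.124
```

Call:
servo_tool(
  linear=[
    [0,0,-0.3],
    [0,0,-0.5],
    [0,0,-0.5],
    [0,0,-0.5],
  ],
  twist=[0,0,0,0],
  fingers=[0.02,0.02,0.02,0.02],
)

```text
time_s: 6.62
tcp_pos: [0.587, 0.1025, 0.1925]
tcp_rot: [3.129, 0.277, 0.002]
wrist_force: [-3.3, -2.3, 13.6]
width: 0.127
```

It has bottomed at z = 0.1925: the height stops while the force climbs steeply. Keeping it down, I turn anticlockwise.

Call:
servo_tool(
  linear=[
    [0,0,0],
    [0,0,0],
    [0,0,0],
    [0,0,0],
    [0,0,0],
  ],
  twist=[3,6,9,12,15],
  fingers=[0.02,0.02,0.02,0.02,0.02],
)

```text
time_s: 7.03
tcp_pos: [0.588, 0.1032, 0.1925]
tcp_rot: [-3.065, -0.687, -0.006]
wrist_force: [0.7, 0.6, 10.9]
width: 0.117
```

Call:
servo_tool(
  linear=[
    [0,0,-0.2],
    [0,0,-0.2],
    [0,0,-0.2],
    [0,0,-0.2],
    [0,0,-0.2],
  ],
  twist=[4,8,12,16,20],
  fingers=[0.02,0.02,0.02,0.02,0.02],
)

```text
time_s: 7.45
tcp_pos: [0.5875, 0.1033, 0.1924]
tcp_rot: [-2.899, -1.209, -0.004]
wrist_force: [-2.3, 1.2, 13.4]
width: 0.125
```

Call:
servo_tool(
  linear=[
    [0,0,0],
    [0,0,0],
    [0,0,0],
    [0,0,0],
    [0,0,0],
  ],
  twist=[4,8,12,16,20],
  fingers=[0.02,0.02,0.02,0.02,0.02],
)

```text
time_s: 7.87
tcp_pos: [0.5863, 0.1034, 0.1924]
tcp_rot: [-2.644, -1.694, -0.001]
wrist_force: [-5.5, 1.1, 15.9]
width: 0.122
```

Call:
servo_tool(
  linear=[
    [-0.3,0,0.1],
    [-0.6,0,0.2],
    [-1,0,0.2],
    [-1,0,0.2],
    [-1,0,0.2],
  ],
  twist=[4,8,12,16,20],
  fingers=[0.02,0.02,0.02,0.02,0.02],
)

```text
time_s: 8.28
tcp_pos: [0.585, 0.1035, 0.1924]
tcp_rot: [-2.31, -2.127, -0.001]
wrist_force: [-5.8, 1.6, 16.7]
width: 0.123
```

Run:
```python
from h import *
st=robot.get_state();r=cv2.Rodrigues(st['tcp_rot'])[0];print(st['tcp_pos'],np.degrees(np.arctan2(r[1,0],r[0,0])),st['wrist_force'],st['moment'])
```

```text
[0.58499385 0.10354371 0.19239525] 85.2902647032924 [-5.83618106  1.55838162 16.7157627 ] [ 0.13431541  1.25953798 -0.26087964]
```

Call:
servo_tool(
  linear=[
    [-0.5,0,0.2],
    [-1,0,0.3],
    [-1,0,0.3],
    [-1,0,0.3],
    [-1,0,0.3],
  ],
  twist=[4,8,11,13,13],
  fingers=[0.02,0.02,0.02,0.02,0.02],
)

```text
time_s: 8.7
tcp_pos: [0.5841, 0.1036, 0.1924]
tcp_rot: [-2.056, -2.374, -0.001]
wrist_force: [-4.6, 1.1, 13.6]
width: 0.126
```

Run:
```python
from h import *
st=robot.get_state();r=cv2.Rodrigues(st['tcp_rot'])[0];print(st['tcp_pos'],np.degrees(np.arctan2(r[1,0],r[0,0])),st['wrist_force'],st['moment'])
```

```text
[0.58414989 0.10355757 0.19239045] 98.2278888327086 [-4.56858629  1.13333784 13.59233441] [0.23859326 1.01960671 0.0060048 ]
```

Turned 88°. Now lifting straight up, slowly at first, watching for a claw catching.

Call:
servo_tool(
  linear=[
    [-0.5,0,2],
    [-0.5,0,4],
    [-0.5,0,6],
    [-0.5,0,8],
    [-0.5,0,10],
  ],
  twist=[0,0,0,0,0],
  fingers=[0.02,0.02,0.02,0.02,0.02],
)

```text
time_s: 9.12
tcp_pos: [0.5839, 0.1034, 0.2014]
tcp_rot: [-2.058, -2.373, -0.001]
wrist_force: [-0.1, 2.4, 3.8]
width: 0.127
```

Call:
servo_tool(
  linear=[
    [0,0,4],
    [0,0,8],
    [0,0,13],
    [0,0,18],
    [0,0,24],
  ],
  twist=[0,0,0,0,0],
  fingers=[0.02,0.02,0.02,0.02,0.02],
)

```text
time_s: 9.53
tcp_pos: [0.584, 0.1024, 0.2253]
tcp_rot: [-2.058, -2.373, 0.001]
wrist_force: [0.7, 0.2, -1.9]
width: 0.123
```

It's free: the force of -1.9 N is the cover's weight. Raising it and carrying it to the tray.

Call:
servo_tool(
  linear=[
    [0,0,20],
    [-6,-18,40],
    [-16,-46,50],
    [-28,-78,50],
    [-40,-112,50],
  ],
  twist=[0,0,0,0,0],
  fingers=[0.02,0.02,0.02,0.02,0.02],
)

```text
time_s: 9.95
tcp_pos: [0.5444, -0.0101, 0.2767]
tcp_rot: [2.055, 2.373, 0.002]
wrist_force: [-0.2, -0.1, -2.1]
width: 0.123
```

Call:
servo_tool(
  linear=[
    [-12,-34,0],
    [-24,-68,0],
    [-36,-102,0],
    [-48,-136,0],
    [-60,-170,0],
  ],
  twist=[0,0,0,0,0],
  fingers=[0.02,0.02,0.02,0.02,0.02],
)

```text
time_s: 10.37
tcp_pos: [0.4833, -0.181, 0.2758]
tcp_rot: [2.058, 2.373, -0.0]
wrist_force: [-0.7, -0.8, -1.6]
width: 0.127
```

Call:
servo_tool(
  linear=[
    [-12,-34,0],
    [-24,-68,0],
    [-36,-102,0],
    [-48,-136,0],
    [-54,-153,0],
  ],
  twist=[0,0,0,0,0],
  fingers=[0.02,0.02,0.02,0.02,0.02],
)

```text
time_s: 10.78
tcp_pos: [0.4287, -0.3364, 0.2758]
tcp_rot: [2.06, 2.37, -0.004]
wrist_force: [-0.2, 0.2, -0.7]
width: 0.127
```

Run:
```python
from h import *
st=robot.get_state();print(st['tcp_pos'],st['wrist_force'],st['width'])
grab('side','s1')
```

```text
[ 0.42868908 -0.33639566  0.27583658] [-0.24302241  0.20179428 -0.73500373] 0.1268394937767125
```

View pics/s1.png

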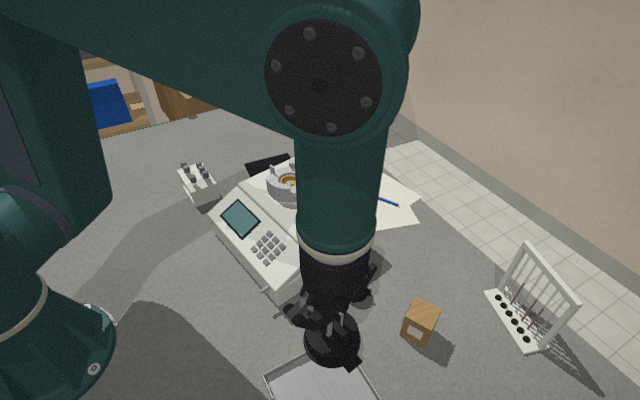

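The cover is held upright over the tray, at about (330,345). The lamp house is open, and the carton, rack and phone look unmoved. I'm cross-checking the tray, then lowering.

Run:
```python
from h import *
for p in((264,379),(341,336)): print(ray('side0',*p,.02))
```

```text
[ 0.34303881 -0.25619608  0.02      ]
[ 0.51124661 -0.25656306  0.02      ]
```

Call:
servo_tool(
  linear=[
    [-3,-11,-30],
    [-3,-11,-65],
    [-3,-11,-100],
    [-3,-11,-135],
    [-3,-11,-160],
  ],
  twist=[0,0,0,0,0],
  fingers=[0.02,0.02,0.02,0.02,0.02],
)

```text
time_s: 11.25
tcp_pos: [0.4262, -0.3425, 0.113]
tcp_rot: [-2.057, -2.371, 0.0]
wrist_force: [-0.2, 0.7, -1.4]
width: 0.127
```

Call:
servo_tool(
  linear=[
    [0,-4,-15],
    [0,-4,-27],
    [0,-4,-34],
    [0,-4,-39],
    [0,-4,-41],
  ],
  twist=[0,0,0,0,0],
  fingers=[0.02,0.02,0.02,0.02,0.02],
)

```text
time_s: 11.67
tcp_pos: [0.4272, -0.3472, 0.074]
tcp_rot: [-2.058, -2.373, 0.0]
wrist_force: [0.0, -0.4, -1.3]
width: 0.123
```

Call:
servo_tool(
  linear=[
    [0,0,-1],
    [0,0,-2],
    [0,0,-3],
    [0,0,-4],
    [0,0,-4],
  ],
  twist=[0,0,0,0,0],
  fingers=[0.02,0.02,0.02,0.02,0.02],
)

```text
time_s: 12.08
tcp_pos: [0.4273, -0.3473, 0.0705]
tcp_rot: [2.058, 2.373, -0.0]
wrist_force: [0.5, -0.3, -1.8]
width: 0.126
```

Call:
servo_tool(
  linear=[
    [0,0,-0.7],
    [0,0,-1.4],
    [0,0,-2],
    [0,0,-2],
    [0,0,-2],
  ],
  twist=[0,0,0,0,0],
  fingers=[0.02,0.02,0.02,0.02,0.02],
)

```text
time_s: 12.5
tcp_pos: [0.4271, -0.3472, 0.0682]
tcp_rot: [-2.058, -2.373, 0.0]
wrist_force: [0.9, 0.3, -2.4]
width: 0.124
```

Call:
servo_tool(
  linear=[
    [0,0,-0.5],
    [0,0,-1],
    [0,0,-1],
    [0,0,-1],
  ],
  twist=[0,0,0,0],
  fingers=[0.02,0.02,0.02,0.02],
)

```text
time_s: 12.83
tcp_pos: [0.4273, -0.3473, 0.0676]
tcp_rot: [2.058, 2.373, -0.0]
wrist_force: [0.3, 0.8, 4.2]
width: 0.123
```

Touchdown on the tray floor (+4.2 N). Opening and retreating.

Call:
servo_tool(
  linear=[
    [0,0,0.5],
    [0,0,0.5],
    [0,0,0.5],
    [0,0,0.5],
    [0,0,0.5],
  ],
  twist=[0,0,0,0,0],
  fingers=[0.15,0.3,0.5,0.7,0.8],
)

```text
time_s: 13.25
tcp_pos: [0.4271, -0.3473, 0.0676]
tcp_rot: [-2.058, -2.373, 0.0]
wrist_force: [0.1, -0.1, 0.1]
width: 0.713
```

Call:
servo_tool(
  linear=[
    [0,0,0],
    [0,0,10],
    [0,0,35],
    [0,0,70],
    [0,0,105],
  ],
  twist=[0,0,0,0,0],
  fingers=[0.8,0.8,0.8,0.8,0.8],
)

```text
time_s: 13.67
tcp_pos: [0.4264, -0.3465, 0.1738]
tcp_rot: [-2.057, -2.371, -0.0]
wrist_force: [-0.2, -0.2, -0.5]
width: 0.799
```

Call:
servo_tool(
  linear=[
    [0,0,30],
    [0,0,60],
    [0,0,90],
    [0,0,90],
  ],
  twist=[0,0,0,0],
  fingers=[0.8,0.8,0.8,0.8],
)

```text
time_s: 14.0
tcp_pos: [0.4296, -0.3497, 0.2699]
tcp_rot: [2.051, 2.365, -0.002]
wrist_force: [0.5, 0.2, -0.1]
width: 0.799
```

Run:
```python
from h import *
st=robot.get_state();print(st['time_s'],st['tcp_pos'],st['wrist_force'],st['width'])
grab('wrist','w3');grab('side','s2')
a=load('w3')[0];b=load('s2')[0]
cv2.imwrite('pics/fin.png',cv2.convertScaleAbs(np.hstack([cv2.resize(a,(400,250)),cv2.resize(b,(400,250))]),alpha=1.6))
```

```text
14.0 [ 0.42956839 -0.34970424  0.26993151] [ 0.54210633  0.17695093 -0.11180794] 0.7985442951705458
```

View pics/fin.png

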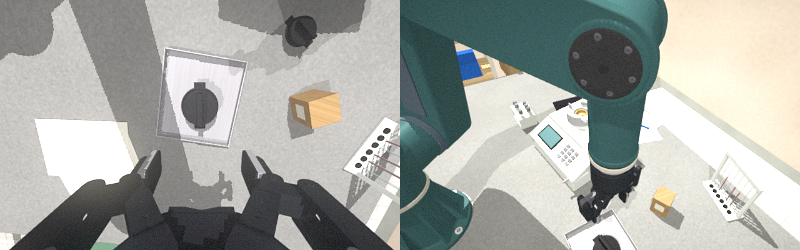

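The cover stands upright in the tray, rib on top and clear of all the walls: (202,104) in the left half, the wrist view. The other things on the desk are in place. Handing in.

```bash
python3 -c "
from plant import robot
print(robot.job_done())"
```

```text
the job is handed in; nothing more can be done
None
```

The cover is off the lamp house and stands right way up in the steel tray, rib on top. I handed the job in at about 14 s on the robot's clock.

- **Pressing:** I gripped the rib with 60 N and pressed down about 7 mm until the cover bottomed at TCP z = 0.1925. The height stopped there while the force rose from 7.9 to 13.6 N.
- **Turning:** I held it down and turned it 88° anticlockwise. The highest downward force read was 16.7 N, which is about 8–9 N on the rim besides the spring.
- **Lifting:** It came straight up without catching, and the reading of about -1.9 N matched the cover's weight.
- **Setting down:** It met the tray floor at 4.2 N, and the force fell to zero on release.

My last pictures showed the cover inside the tray, clear of the walls, with the gripper open and well above it. The carton, the rack and one loose small cover looked where they were. The arm hid most of the phone and the other small cover in that last view, but nothing went near them.

Two measurements disagreed slightly:
- **Rib length:** It measured about 61 mm instead of 64 mm.
- **Cover position:** The three cameras' estimates differed by about 1 cm. I used the wrist camera's, and the grip fitted.

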